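Find the microscope knob shell that fits the gauge pin

ROBOT

A 6-joint arm with a two-finger parallel gripper is mounted at the origin on the work surface. World frame = base frame: x ahead of the robot, y to its left, z up, the work surface at z = 0. Lengths are in m, angles in rad, forces in N, time in s.
With the tool pointing down it reaches from about 0.25 to 0.725 m from the base axis. Payload 4 kg.
Tool frame: the origin (TCP) lies midway between the tips of the shut fingers; the grasp point (between the pads) lies 19 mm behind it; z points along the fingers, x is the direction in which the jaws open and shut, and the axes are right-handed (so a half turn about z gives the same grasp; the last joint's range is limited). The gripper opens to 85 mm and grips with 20 to 120 N. Pads are 22 mm wide; open, the fingers measure 114 mm over their backs; the gripper's body (76 mm by 85 mm) begins 54 mm behind the grasp point. The pads swing forward as they close: fully open they stand 13 mm farther back than shut.
Start: joints at [-1.302, 0.241, 0.005, 1.335, 0, 1.571], TCP at [0.133, -0.482, 0.231] pointing down, gripper open.
Joint ranges: [-2.72, 2.72], [-1.05, 1.87], [-1.09, 1.28], [-1.99, 2.15], [-1.42, 1.44], [-3.14, 3.14]. Speed limits (rad/s): [2.79, 2.79, 3.14, 3.14, 3.14, 3.14].

INTERFACE

Orientations are given as a unit quaternion [x, y, z, w].
In Python, from workcell import bot, vision, ticket gives the robot as it stands.
- The arm moves only by the tool play_rows, never from a script. Its argument "deltas" is one flat list of numbers, 5 for each row, row after row: the opening, from 0 (shut) to 1 (fully open), then the shift along the tool's x, y, z in units of 60 mm (1.0 is 60 mm), then the turn about the tool's z in degrees. A call has 1 to 12 rows; each row shifts and turns the pose as measured when the row begins, along the tool's axes as they then stand; what a row does not reach is not made up. A row lasts 1/8 s, in which the tool goes at most 62.5 mm and 10.7 degrees, less where a joint would pass 70% of its speed; a pose out of reach is approached as far as the arm can. A call is refused whole if a number of a shift passes 1 or a number of a turn 10.7, either way. A call with a gripper value outside its range is refused whole. The fingers move at their own pace and stop on an object; the grip force is fixed at half the most. Time passes only in rows, so rows that do not move let the fingers close. It gives the time, the measured TCP pose, the force and the opening at its end, in the units of the state.
- bot.get_obs(): the state, without advancing time (a new reading comes with each control period).
- vision.camera(name): name is "scene" or "top" or "wrist"; returns a dict with "color" (400x640x3 uint8, blue, green, red), "intrinsics" (3x3 intrinsics, pixels), "k1" (the pictures are not rectified: a ray, as slopes to the right and down, at radius r is drawn at 1 + k1 r^2 times it, then the intrinsics apply), "rvec" (rotation vector, rad) and "tvec" (3), from world to camera coordinates, as OpenCV has them. Camera axes: x right, y down, z forward; pixel columns grow to the right and rows downward; lengths in m; the calibration is good to about 2 mm. A picture is of the moment at which its call begins. There is no depth.
- ticket.job_done(): hands the job in, once; it reports no verdict.
The state is a dict: "clock": time; "joint_pos": joint angles; "joint_vel": joint speeds; "tau": joint torques, N m; "eef_pos": TCP position; "tool_rot": TCP orientation; "ft_force": force on the tool from outside, world axes, zero at the start; "ft_torque": the same for the moment, N m; "grip_width": finger opening in m.
Only numpy, scipy, OpenCV 4.12 (cv2) and the standard library are available. Lean on these libraries where they do the work, as an engineer would, in place of code of your own. Each camera call takes 0.05 s, during which the arm holds its last target. There are 200 camera calls.

TASK

Two of the three knob shells have a wrong plug hidden inside, and only one of the three slides fully down over the gauge pin until its rim lies on the gauge block. Find it by trying the shells on the pin, without forcing them, and leave it fully home on the pin; stand the two misfits upright on the floor of the reject tray. Leave everything else on the bench where it is.

Things in the scene. Friction and masses are not known exactly. Their poses are not given: they have to be found in the camera images.
- knob_a: One of three outwardly identical loose focus-knob shells for a microscope: a knurled bare-aluminium cylinder 36 mm across and 44 mm tall with a closed flat top, standing on its open end, 75 to 115 g. Origin: centre of its underside; z along its axis, up. The insides are told under knob_b and knob_c.
- knob_b: Second knob shell, outwardly the same. Inside each shell: a 20.4 mm round opening through a 4 mm thick lip at the bottom, above it a chamber 27 mm across, with its ceiling 38 mm above the underside. A captive steel plug slides freely up and down in the chamber and rests on the lip. Origin as knob_a.
- knob_c: Third knob shell, outwardly the same. One of the three holds the right plug, 6 mm long; the two others hold wrong plugs, 22 mm long, of the same weight. Which shell holds which changes every time and cannot be seen. Origin as knob_a.
- gauge: Gauge: a heavy, fixed dark steel block 80 x 80 mm, 14 mm high, with an upright bright steel gauge pin in its middle. Origin: centre of the underside; z up. A shell with the right plug slides down until its rim lies on the block; one with a wrong plug stops with its rim 12 mm above the block.
- pin_foot (a point): Foot of the gauge pin: on its axis, level with the top face of the block (14 mm above the bench). The pin is 18 mm in diameter and rises 28 mm from here; the last 3 mm taper to 13 mm. A shell stopped with its rim 25 to 28 mm above the block has only met the tip off-centre and is not tested yet.
- reject_tray: Reject tray: fixed, open grey plastic tray, 150 mm along its x, 100 mm along its y, 18 mm high, walls and floor 4 mm thick. Origin: centre of its underside; z up.
- tray_floor (a point): Centre of the tray's inner floor (4 mm above the bench), axes as the tray's. Both rejects fit side by side along x.
- loupe: Bystander: black eyepiece loupe, waisted, 34 mm across, 28 mm tall. Origin at its underside.
- jar: Bystander: small amber glass jar, 40 mm across, 50 mm tall, steel cap. Origin at its underside.
- screwdriver: Bystander: small screwdriver with a dark wooden handle lying on the bench, 140 mm long along its x. Origin at its underside.
- tweezers: Bystander: steel tweezers lying on the bench, about 115 mm long along their x. Origin at the underside.
- bezel: Bystander: flat steel bezel ring lying on the bench, 38 mm across, 6 mm high. Origin at the centre of its underside.

How it is judged:
At the end, for the whole second after the job is handed in: One shell is home on the gauge pin: underside within 4 mm of the block's top, axis within 4 mm of the pin's, tilt under 0.08 rad. The other two stand upright (tilt under 0.1 rad) inside the reject tray, undersides within 5 mm of its floor. All three at rest (((horizontal distance between knob_a and pin_foot below 0.004 m and z of knob_a in the frame of pin_foot below 0.004 m and angle between knob_a's own z axis and vertical below 0.08 rad and linear speed of each of knob_a, knob_b, knob_c below 0.02 m/s and x of knob_b in the frame of tray_floor between -0.071 and 0.071 m and y of knob_b in the frame of tray_floor between -0.046 and 0.046 m and z of knob_b in the frame of tray_floor between -0.004 and 0.005 m and angle between each of knob_b, knob_c's own z axis and vertical below 0.1 rad and x of knob_c in the frame of tray_floor between -0.071 and 0.071 m and y of knob_c in the frame of tray_floor between -0.046 and 0.046 m and z of knob_c in the frame of tray_floor between -0.004 and 0.005 m) or (horizontal distance between knob_b and pin_foot below 0.004 m and z of knob_b in the frame of pin_foot below 0.004 m and angle between knob_b's own z axis and vertical below 0.08 rad and linear speed of each of knob_b, knob_a, knob_c below 0.02 m/s and x of knob_a in the frame of tray_floor between -0.071 and 0.071 m and y of knob_a in the frame of tray_floor between -0.046 and 0.046 m and z of knob_a in the frame of tray_floor between -0.004 and 0.005 m and angle between each of knob_a, knob_c's own z axis and vertical below 0.1 rad and x of knob_c in the frame of tray_floor between -0.071 and 0.071 m and y of knob_c in the frame of tray_floor between -0.046 and 0.046 m and z of knob_c in the frame of tray_floor between -0.004 and 0.005 m) or (horizontal distance between knob_c and pin_foot below 0.004 m and z of knob_c in the frame of pin_foot below 0.004 m and angle between knob_c's own z axis and vertical below 0.08 rad and linear speed of each of knob_c, knob_a, knob_b below 0.02 m/s and x of knob_a in the frame of tray_floor between -0.071 and 0.071 m and y of knob_a in the frame of tray_floor between -0.046 and 0.046 m and z of knob_a in the frame of tray_floor between -0.004 and 0.005 m and angle between each of knob_a, knob_b's own z axis and vertical below 0.1 rad and x of knob_b in the frame of tray_floor between -0.071 and 0.071 m and y of knob_b in the frame of tray_floor between -0.046 and 0.046 m and z of knob_b in the frame of tray_floor between -0.004 and 0.005 m))); the robot touches nothing.
It fails at once if the gauge is forced: more than 45 N on it (contact force between gauge and anything else above 45 N).
It fails at once if a bystander (loupe, jar, screwdriver, tweezers, bezel ring) is moved by more than 25 mm (distance of any of loupe, jar, screwdriver, tweezers, bezel from where it was at the start of the episode above 0.025 m).
It also fails if it takes over 72 s, if anything falls off the work surface, if the arm or the gripper's body presses on something with over 40 N, if the wrist force passes 120 N, or if a joint passes its speed limit or range.

## Working session

There is one attempt and no reset: what is moved stays moved. The work goes in short steps, Python scripts to look and compute and a tool call to move; the robot and the scene stay as the last step left them, time stands still between calls to the robot, and variables do not carry over. Pictures are saved under pics/ and viewed, about 8 in all and at most 12, crops included, and the job is handed in when it is done.

Besides the shell and the picture viewer there is one more tool, called after "Request:" by a JSON object that holds its "op" and its "data", one argument or row to a line. play_rows: Moves the arm, as the interface text tells. Its arguments: {"type":"object","properties":{"deltas":{"type":"array"}},"required":["deltas"]}

```bash
mkdir -p pics; cat > h.py <<'E'
import numpy as np, cv2
from workcell import bot, vision, ticket
def cam(n):
    c=vision.camera(n); c['R']=cv2.Rodrigues(np.array(c['rvec'],float))[0]; c['t']=np.array(c['tvec'],float).ravel(); c['K']=np.array(c['intrinsics'],float); return c
def ray(c,u,v):
    K=c['K']; d=np.array([(u-K[0,2])/K[0,0],(v-K[1,2])/K[1,1]]); s=d.copy()
    for _ in range(30): s=d/(1+c['k1']*(s@s))
    return -c['R'].T@c['t'], c['R'].T@np.array([s[0],s[1],1.])
def onz(c,u,v,z):
    o,d=ray(c,u,v); return o+d*(z-o[2])/d[2]
def proj(c,p):
    q=c['R']@np.array(p,float)+c['t']; s=q[:2]/q[2]; s=s*(1+c['k1']*(s@s)); return c['K'][:2,:2]@s+c['K'][:2,2]
E
python3 - <<'E'
from h import *
for n in ('top','scene'):
    c=cam(n); cv2.imwrite(f'pics/{n}0.png',c['color']); print(n,-c['R'].T@c['t'],c['K'][0,0],c['k1'])
o=bot.get_obs(); print(o)
E
```

```text
top [ 0.46899731 -0.02342048  1.03359152] 491.1687501361454 -0.14909383001175422
scene [1.19739578 0.23120957 0.5715229 ] 450.94866875870804 -0.014030827956458762
{'clock': 0.1, 'joint_pos': array([-1.30198622e+00,  2.41330499e-01,  3.86074170e-03,  1.33523462e+00,
       -2.65303354e-05,  1.57080623e+00]), 'joint_vel': array([ 0.0004246 , -0.00280838,  0.00271002, -0.00012067, -0.00104763,
       -0.0018546 ]), 'tau': array([-8.18522094e-04, -3.73137152e+01,  2.53009969e+01,  1.08405371e-02,
       -8.97433824e-05, -1.65251311e-06]), 'eef_pos': array([ 0.13263075, -0.48148791,  0.23050625]), 'tool_rot': array([ 7.95479036e-01, -6.05980357e-01, -7.66951390e-04, -5.67561016e-04]), 'ft_force': array([ 0.39674165, -0.26784287, -0.04660534]), 'ft_torque': array([ 0.03912513, -0.02735337,  0.02748893]), 'grip_width': 0.08515586158360293}
```

View pics/top0.png

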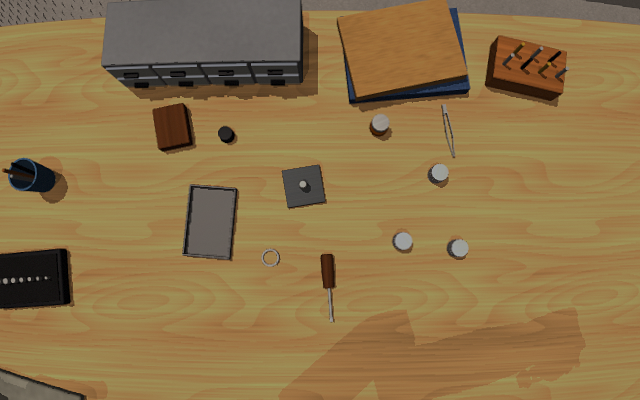

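View pics/scene0.png

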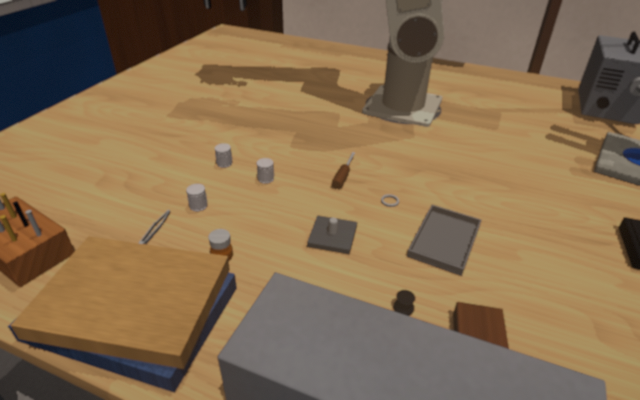

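The top view shows the knob tops at about (440,173), (403,241) and (459,248). The amber jar is at (380,125), the gauge pin tip at (304,184), the tray at (211,222), the loupe at (226,134), the bezel at (271,257) and the screwdriver at (329,285). The scene view shows the same layout.

```bash
python3 - <<'E'
from h import *
c=cam('top'); im=c['color']; hsv=cv2.cvtColor(im,cv2.COLOR_BGR2HSV)
for nm,(u,v),z,w in (('k1',(440,173),.044,14),('k2',(403,241),.044,14),('k3',(459,248),.044,14),('pin',(304,184),.042,9)):
    m=((hsv[...,1]<45)&(hsv[...,2]>(150 if nm!='pin' else 120))).astype(np.uint8)
    k=np.zeros_like(m);k[v-w:v+w,u-w:u+w]=1; m*=k
    cs=max(cv2.findContours(m,0,1)[0],key=cv2.contourArea)
    (x,y),r=cv2.minEnclosingCircle(cs); print(nm,x,y,r,cv2.contourArea(cs),onz(c,x,y,z).round(4), 2*r/491*(1.03-z))
# gauge top & tray
for nm,(u,v),w,z in (('gauge',(304,186),30,.014),('tray',(211,222),48,.018)):
    g=im.astype(int); m=((g.max(2)-g.min(2)<25)).astype(np.uint8)
    k=np.zeros_like(m);k[v-w:v+w,u-w:u+w]=1; m*=k
    cs=max(cv2.findContours(m,0,1)[0],key=cv2.contourArea); b=cv2.boxPoints(cv2.minAreaRect(cs))
    P=np.array([onz(c,*q,z)[:2] for q in b]); print(nm,P.round(4).tolist(),P.mean(0),np.linalg.norm(P[1]-P[0]),np.linalg.norm(P[2]-P[1]))
for q in ((380,123,.05),(226,134,.028),(271,257,.006),(328,256,.01),(332,320,.005),(445,105,0),(454,157,0)): print(q,onz(c,*q).round(3))
E
```

```text
k1 439.753173828125 171.68988037109375 8.206609725952148 184.5 [ 0.6275 -0.2624  0.044 ] 0.0329601514859015
k2 403.1666564941406 240.38888549804688 8.189608573913574 183.5 [ 0.4873 -0.1836  0.044 ] 0.03289186987323334
k3 459.875 247.5 8.125100135803223 178.0 [ 0.4717 -0.2999  0.044 ] 0.0326327850668105
pin 302.5 183.5 2.9155757427215576 23.0 [0.604  0.0196 0.042 ] 0.0117335594045169
gauge [[0.6357, 0.0653], [0.6487, -0.0135], [0.5698, -0.0263], [0.557, 0.0518]] [0.60276433 0.01932075] 0.07986584028051594 0.07993092569382679
tray [[0.4586, 0.2723], [0.6086, 0.2611], [0.5984, 0.1583], [0.4497, 0.1707]] [0.52881559 0.21560946] 0.15039935289851206 0.10329688836191271
(380, 123, 0.05) [ 0.728 -0.14   0.05 ]
(226, 134, 0.028) [0.712 0.182 0.028]
(271, 257, 0.006) [0.455 0.087 0.006]
(328, 256, 0.01) [ 0.457 -0.032  0.01 ]
(332, 320, 0.005) [ 0.324 -0.04   0.005]
(445, 105, 0) [ 0.783 -0.29   0.   ]
(454, 157, 0) [ 0.667 -0.305  0.   ]
```

Request:
{"op": "play_rows", "data": {
  "deltas": [0.65, 0, 0, 0, -10.7, 0.65, 0, 0, 0, -10.7, 0.65, 0, 0, 0, -10.7, 0.65, 0, 0, 0, -10.7, 0.65, 0, 0, 0, -10.7, 0.65, 0, 0, 0, -10.7, 0.65, 0, 0, 0, -10.7, 0.65, 0, 0, 0, -10.7, 0.65, 0, 0, 0, -10.7, 0.65, 0, 0, 0, -10.7, 0.65, 0, 0, 0, -10.7, 0.65, 0, 0, 0, -10.7]
}}

```text
clock: 1.65
eef_pos: [0.1317, -0.4782, 0.2257]
tool_rot: [0.888, 0.459, 0.001, -0.006]
ft_force: [0.1, 0.4, -0.1]
grip_width: 0.0557
```

Request:
{"op": "play_rows", "data": {
  "deltas": [0.65, 0, 0, 0, -10.7, 0.65, 0, 0, 0, -10.7, 0.65, 0, 0, 0, -10.7]
}}

```text
clock: 2.02
eef_pos: [0.1315, -0.4774, 0.2245]
tool_rot: [0.726, 0.687, 0.004, -0.007]
ft_force: [-0.9, 0.7, 0.1]
grip_width: 0.0554
```

```bash
cat >> h.py <<'E'
from scipy.spatial.transform import Rotation as Ro
def go(*T):
    o=bot.get_obs(); R=Ro.from_quat(o['tool_rot']).as_matrix(); p=o['eef_pos']
    print('t %.2f'%o['clock'],'p',p.round(4),'yaw %.1f'%np.degrees(np.arctan2(R[1,0],R[0,0])),'tilt %.4f'%np.arccos(-R[2,2]),'w %.4f'%o['grip_width'],'F',o['ft_force'].round(1))
    for t in T: print('->',t,'units',(R.T@(np.array(t)-p)/.06).round(3)); p=np.array(t)
E
python3 -c "
from h import *
go((.4717,-.2999,.15))"
```

```text
t 2.02 p [ 0.1315 -0.4774  0.2245] yaw 86.9 tilt 0.0155 w 0.0554 F [-0.9  0.7  0.1]
-> (0.4717, -0.2999, 0.15) units [3.247 5.505 1.262]
```

Request:
{"op": "play_rows", "data": {
  "deltas": [0.65, 0.4, 0.7, 0.1, 0, 0.65, 0.4, 0.7, 0.1, 0, 0.65, 0.4, 0.7, 0.15, 0, 0.65, 0.4, 0.7, 0.15, 0, 0.65, 0.4, 0.7, 0.15, 0, 0.65, 0.4, 0.7, 0.15, 0, 0.65, 0.4, 0.7, 0.15, 0, 0.65, 0.2, 0.4, 0.1, 0]
}}

```text
clock: 3.02
eef_pos: [0.4662, -0.3109, 0.1584]
tool_rot: [0.728, 0.685, 0.003, -0.008]
ft_force: [-0.3, -0.5, -0.8]
grip_width: 0.0556
```

```bash
python3 -c "
from h import *
go((.4717,-.2999,.12))
c=cam('wrist'); cv2.imwrite('pics/w1.png',c['color'])
go()
print(proj(c,(.4717,-.2999,.044)), -c['R'].T@c['t'])"
```

```text
t 3.02 p [ 0.4662 -0.3109  0.1584] yaw 86.5 tilt 0.0165 w 0.0556 F [-0.3 -0.5 -0.8]
-> (0.4717, -0.2999, 0.12) units [0.18  0.085 0.642]
t 3.08 p [ 0.4685 -0.3096  0.1575] yaw 86.7 tilt 0.0175 w 0.0552 F [ 2.4 -1.  -0.3]
[328.8049074 207.6994696] [ 0.39637988 -0.30755183  0.30061771]
```

View pics/w1.png

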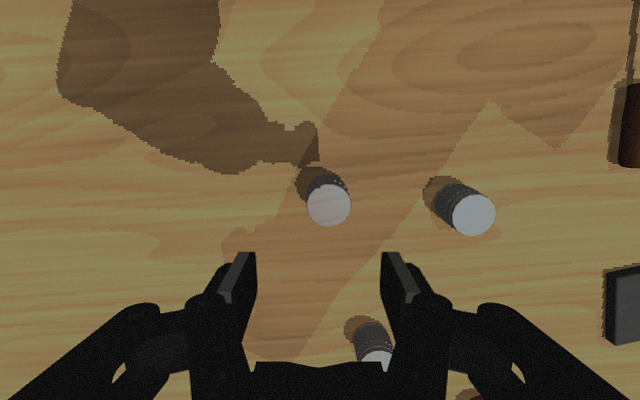

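The wrist view shows K3's top at about (329,205), against a predicted (329,208), and K2's top at (474,215). I'll measure both from this picture.

```bash
cat >> h.py <<'E'
def blob(c,u,v,w,z,vmin=100,smax=45):
    hsv=cv2.cvtColor(c['color'],cv2.COLOR_BGR2HSV); m=((hsv[...,1]<smax)&(hsv[...,2]>vmin)).astype(np.uint8)
    u,v=int(round(u)),int(round(v)); k=np.zeros_like(m); k[max(v-w,0):v+w,max(u-w,0):u+w]=1; m*=k
    cs=max(cv2.findContours(m,0,1)[0],key=cv2.contourArea); (x,y),a,_=cv2.fitEllipse(cs)
    print('blob',round(x,1),round(y,1),np.round(a,1),cv2.contourArea(cs)); return onz(c,x+.0,y+.0,z)
E
python3 -c "
from h import *
c=cam('wrist')
a=blob(c,329,205,30,.044);print(a, proj(c,a+[.0,.018,0])-proj(c,a-[0,.018,0]))
print(blob(c,474,215,30,.044))
go((a[0],a[1],.06),(a[0],a[1],.008))"
```

```text
blob 326.7 202.8 [40.3 43.8] 1380.5
[ 0.4697347  -0.29992373  0.044     ] [46.05573418 -2.77762544]
blob 472.1 212.4 [38.8 44.4] 1353.5
[ 0.48493455 -0.18491633  0.044     ]
t 3.12 p [ 0.4664 -0.3106  0.1578] yaw 86.6 tilt 0.0173 w 0.0554 F [-0.2  0.4 -0.1]
-> (np.float64(0.4697346996452506), np.float64(-0.2999237349451204), 0.06) units [0.156 0.057 1.632]
-> (np.float64(0.4697346996452506), np.float64(-0.2999237349451204), 0.008) units [-0.014  0.006  0.867]
```

Request:
{"op": "play_rows", "data": {
  "deltas": [0.65, 0.16, 0.06, 0.5, 0, 0.65, 0, 0, 0.5, 0, 0.65, 0, 0, 0.5, 0, 0.65, 0, 0, 0, 0]
}}

```text
clock: 3.62
eef_pos: [0.4682, -0.3006, 0.066]
tool_rot: [0.728, 0.686, 0.002, -0.008]
ft_force: [-0.4, -0.1, 0.1]
grip_width: 0.0557
```

```bash
python3 -c "
from h import *
go((.4703,-.2999,.008))"
```

```text
t 3.62 p [ 0.4682 -0.3006  0.066 ] yaw 86.6 tilt 0.0174 w 0.0557 F [-0.4 -0.1  0.1]
-> (0.4703, -0.2999, 0.008) units [-0.001  0.044  0.966]
```

Request:
{"op": "play_rows", "data": {
  "deltas": [0.65, 0, 0.03, 0.35, 0, 0.65, 0, 0.01, 0.35, 0, 0.65, 0, 0, 0.2, 0, 0.65, 0, 0, 0.04, 0, 0.2, 0, 0, 0, 0, 0.2, 0, 0, 0, 0, 0.2, 0, 0, 0, 0, 0.2, 0, 0, 0, 0]
}}

```text
clock: 4.62
eef_pos: [0.4731, -0.3048, 0.0164]
tool_rot: [0.729, 0.685, 0.003, -0.003]
ft_force: [0.3, -1.3, -1.1]
grip_width: 0.0346
```

```bash
python3 -c "
from h import *
go((.4703,-.2999,.008))"
```

```text
t 4.62 p [ 0.4731 -0.3048  0.0164] yaw 86.4 tilt 0.0086 w 0.0346 F [ 0.3 -1.3 -1.1]
-> (0.4703, -0.2999, 0.008) units [ 0.077 -0.052  0.14 ]
```

Request:
{"op": "play_rows", "data": {
  "deltas": [0.2, 0, 0, 0, 0, 0.2, 0, 0, 0, 0]
}}

```text
clock: 4.88
eef_pos: [0.473, -0.3047, 0.0163]
tool_rot: [0.729, 0.685, 0.003, -0.003]
ft_force: [-0.3, 0.7, -1.5]
grip_width: 0.0346
```

```bash
python3 -c "
from h import *
go()
c=cam('wrist'); cv2.imwrite('pics/w2.png',c['color'][150:,140:520])
c=cam('scene'); i=c['color'][90:250,150:310]; cv2.imwrite('pics/s2.png',cv2.resize(i,None,fx=3,fy=3))
a=cv2.imread('pics/w2.png');b=cv2.resize(cv2.imread('pics/s2.png'),(410,410));a=cv2.resize(a,(380,250));o=np.zeros((410,790,3),np.uint8);o[:250,:380]=a;o[:,380:]=b;cv2.imwrite('pics/m2.png',o)"
```

```text
t 4.88 p [ 0.473  -0.3047  0.0163] yaw 86.4 tilt 0.0087 w 0.0346 F [-0.3  0.7 -1.5]
```

View pics/m2.png

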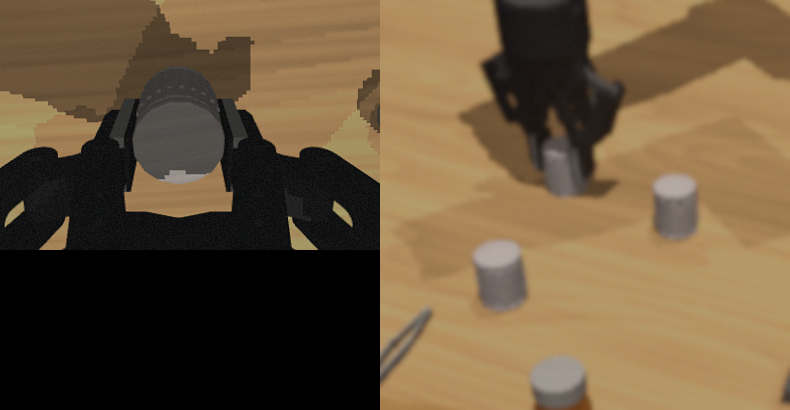

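K3 is between the pads and upright, but the grip is high, at z 16 mm. I'll reopen and grip lower.

Request:
{"op": "play_rows", "data": {
  "deltas": [0.65, 0, 0, 0, 0, 0.65, 0, 0, 0, 0, 0.65, 0, 0, 0.1, 0, 0.65, 0, 0, 0.05, 0, 0.65, 0, 0, 0, 0]
}}

```text
clock: 5.6
eef_pos: [0.4733, -0.3048, 0.0069]
tool_rot: [0.729, 0.685, 0.003, -0.002]
ft_force: [-0.5, -0.2, 0.6]
grip_width: 0.0556
```

```bash
python3 -c "
from h import *
go((.473,-.3047,.008))
c=cam('wrist')
p=proj(c,(.473,-.3047,.044));print(p)
print(blob(c,p[0],p[1],40,.044,90))"
```

```text
t 5.60 p [ 0.4733 -0.3048  0.0069] yaw 86.4 tilt 0.0084 w 0.0556 F [-0.5 -0.2  0.6]
-> (0.473, -0.3047, 0.008) units [ 0.002 -0.005 -0.019]
[315.60762068 314.4750151 ]
blob 326.4 339.8 [12.9 34.5] 291.0
[ 0.48383363 -0.30146167  0.044     ]
```

Request:
{"op": "play_rows", "data": {
  "deltas": [0.45, 0, 0, 0, 0, 0.2, 0, 0, 0, 0, 0.2, 0, 0, 0, 0, 0.2, 0, 0, 0, 0]
}}

```text
clock: 6.15
eef_pos: [0.4736, -0.3049, 0.0073]
tool_rot: [0.729, 0.685, 0.004, -0.002]
ft_force: [-0.5, 0.2, 0.2]
grip_width: 0.0345
```

```bash
python3 -c "
from h import *
go()
c=cam('wrist'); i=c['color']; g=i.astype(int); m=((g.max(2)-g.min(2)<18)&(g.mean(2)>70)).astype(np.uint8); m[:180]=0;m[380:]=0;m[:,:250]=0;m[:,390:]=0
cs=max(cv2.findContours(m,0,1)[0],key=cv2.contourArea); print(cv2.fitEllipse(cs),cv2.boundingRect(cs)); print(proj(c,bot.get_obs()['eef_pos']*[1,1,0]+[0,0,.044]))
cv2.drawContours(i,[cs],-1,(0,0,255),1); cv2.imwrite('pics/w3.png',cv2.resize(i[200:400,200:440],None,fx=2,fy=2))"
```

```text
t 6.15 p [ 0.4736 -0.3049  0.0073] yaw 86.4 tilt 0.0082 w 0.0345 F [-0.5  0.2  0.2]
((318.2398681640625, 302.9723205566406), (84.4913558959961, 95.96782684326172), 88.69732666015625) (270, 261, 97, 86)
[315.38743588 314.4775106 ]
```

View pics/w3.png

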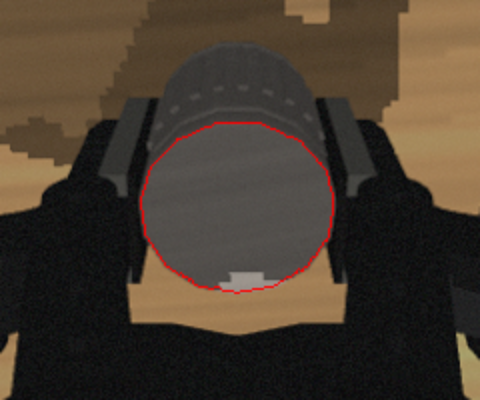

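Request:
{"op": "play_rows", "data": {
  "deltas": [0.2, 0, 0, -0.3, 0, 0.2, 0, 0, -0.6, 0, 0.2, 0, 0, -0.6, 0, 0.2, 0, 0, -0.4, 0, 0.2, 0.4, 0.3, 0, 0, 0.2, 0.7, 0.4, 0, 0, 0.2, 0.7, 0.4, 0, 0, 0.2, 0.7, 0.4, 0, 0, 0.2, 0.7, 0.3, 0, 0, 0.2, 0.6, 0.2, 0, 0, 0.2, 0.3, 0.1, 0, 0, 0.2, 0, 0, 0, 0]
}}

```text
clock: 7.7
eef_pos: [0.6164, -0.0624, 0.123]
tool_rot: [0.73, 0.683, 0.002, -0.005]
ft_force: [0.1, -0.8, -1.2]
grip_width: 0.035
```

```bash
cat >> h.py <<'E'
def held(c,show=None):
    i=c['color']; g=i.astype(int); m=((g.max(2)-g.min(2)<18)&(g.mean(2)>70)).astype(np.uint8); m[:200]=0;m[380:]=0;m[:,:262]=0;m[:,375:]=0
    cs=max(cv2.findContours(m,0,1)[0],key=cv2.contourArea); print('held',cv2.fitEllipse(cs),cv2.boundingRect(cs)); return cs
E
python3 -c "
from h import *
go()
c=cam('wrist'); held(c); cv2.imwrite('pics/w4.png',c['color']); print(proj(c,(.6035,.0195,.042)), proj(c,(.6035,.0195,.014)))"
```

```text
t 7.70 p [ 0.6164 -0.0624  0.123 ] yaw 86.2 tilt 0.0101 w 0.0350 F [ 0.1 -0.8 -1.2]
held ((318.1980285644531, 302.9920959472656), (83.83888244628906, 95.452392578125), 88.611083984375) (270, 261, 97, 86)
[434.84793754 188.12055713] [422.29632925 179.73117821]
```

View pics/w4.png

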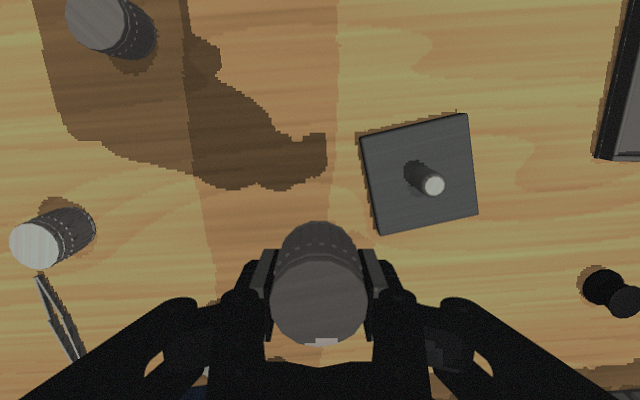

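The wrist view shows the pin tip at about (433,185), the gauge block around (420,175), and the held knob's top at (318,303). The wrist readings are shifted from the top-camera ones by a consistent amount.

```bash
python3 -c "
from h import *
c=cam('wrist'); pin=blob(c,433,185,14,.042,90); print(pin)
o=bot.get_obs(); p=o['eef_pos']; k=onz(c,318.2,303,p[2]-.0073+.044); print('knob',k,'off',k-p)
print('width check',np.linalg.norm(onz(c,270.5,303,k[2])-onz(c,366,303,k[2])))
g=c['color'].astype(int); m=((g.max(2)-g.min(2)<20)).astype(np.uint8); m[:100]=0;m[245:]=0;m[:,:350]=0;m[:,490:]=0
cs=max(cv2.findContours(m,0,1)[0],key=cv2.contourArea); b=cv2.boxPoints(cv2.minAreaRect(cs)); ap=cv2.approxPolyDP(cs,8,True)[:,0]; print(ap.tolist())
P=np.array([onz(c,*q,.014)[:2] for q in ap.astype(float)]); print(P.round(4).tolist(),P.mean(0))
go()
t=pin-(k-p); go((t[0],t[1],.1))
"
```

```text
blob 435.6 185.6 [18.4 20.6] 296.5
[0.60145205 0.01909563 0.042     ]
knob [ 0.61165023 -0.06193943  0.15978165] off [-0.00417818  0.00208322  0.0367    ]
width check 0.033536166950307776
[[466, 113], [360, 138], [381, 235], [479, 213]]
[[0.5564, 0.0494], [0.569, -0.0273], [0.6455, -0.0133], [0.6327, 0.0634]] [0.60087383 0.01805933]
t 7.80 p [ 0.6158 -0.064   0.1231] yaw 86.0 tilt 0.0100 w 0.0356 F [ 0.4 -0.6 -1.4]
t 7.80 p [ 0.6158 -0.064   0.1231] yaw 86.0 tilt 0.0100 w 0.0356 F [ 0.4 -0.6 -1.4]
-> (np.float64(0.6056302328961122), np.float64(0.01701241407960405), 0.1) units [ 1.332 -0.261  0.397]
```

Request:
{"op": "play_rows", "data": {
  "deltas": [0.2, 0.4, -0.08, 0, 0, 0.2, 0.5, -0.1, 0, 0, 0.2, 0.4, -0.08, 0.2, 0, 0.2, 0, 0, 0.4, 0, 0.2, 0, 0, 0.3, 0, 0.2, 0, 0, 0, 0]
}}

```text
clock: 8.55
eef_pos: [0.6032, 0.0051, 0.0697]
tool_rot: [0.737, 0.676, 0.0, -0.004]
ft_force: [-0.3, -0.4, -1.0]
grip_width: 0.0351
```

```bash
python3 -c "
from h import *
go((.6056,.0170,.055))"
```

```text
t 8.55 p [0.6032 0.0051 0.0697] yaw 85.1 tilt 0.0071 w 0.0351 F [-0.3 -0.4 -1. ]
-> (0.6056, 0.017, 0.055) units [0.201 0.023 0.246]
```

Request:
{"op": "play_rows", "data": {
  "deltas": [0.2, 0.2, 0.02, 0.1, 0, 0.2, 0, 0, 0.1, 0, 0.2, 0, 0, 0, 0]
}}

```text
clock: 8.93
eef_pos: [0.6067, 0.0157, 0.0591]
tool_rot: [0.738, 0.675, 0.001, -0.002]
ft_force: [-0.1, 0.5, -1.2]
grip_width: 0.0351
```

```bash
python3 -c "
from h import *
go((.6056,.0170,.0515))"
```

```text
t 8.93 p [0.6067 0.0157 0.0591] yaw 84.9 tilt 0.0056 w 0.0351 F [-0.1  0.5 -1.2]
-> (0.6056, 0.017, 0.0515) units [ 0.019 -0.021  0.126]
```

Request:
{"op": "play_rows", "data": {
  "deltas": [0.2, 0.02, -0.02, 0.08, 0, 0.2, 0, 0, 0.05, 0, 0.2, 0, 0, 0.05, 0]
}}

```text
clock: 9.3
eef_pos: [0.6063, 0.0172, 0.0486]
tool_rot: [0.738, 0.675, 0.002, -0.002]
ft_force: [-0.3, 0.7, -1.2]
grip_width: 0.035
```

Request:
{"op": "play_rows", "data": {
  "deltas": [0.2, 0, 0, 0.05, 0, 0.2, 0, 0, 0.05, 0]
}}

```text
clock: 9.55
eef_pos: [0.606, 0.0174, 0.0421]
tool_rot: [0.738, 0.675, 0.002, -0.002]
ft_force: [-0.4, 0.6, -0.2]
grip_width: 0.0347
```

It has passed the tip. I'll continue gently.

Request:
{"op": "play_rows", "data": {
  "deltas": [0.2, 0, 0, 0.05, 0, 0.2, 0, 0, 0.05, 0, 0.2, 0, 0, 0.03, 0]
}}

```text
clock: 9.93
eef_pos: [0.6059, 0.0175, 0.0337]
tool_rot: [0.738, 0.675, 0.002, -0.002]
ft_force: [-0.6, -0.4, 0.2]
grip_width: 0.035
```

Request:
{"op": "play_rows", "data": {
  "deltas": [0.2, 0, 0, 0.04, 0, 0.2, 0, 0, 0.03, 0]
}}

```text
clock: 10.18
eef_pos: [0.6062, 0.0175, 0.0332]
tool_rot: [0.738, 0.675, 0.002, -0.002]
ft_force: [-5.0, 0.2, 10.1]
grip_width: 0.0345
```

It stopped at z 33.2 mm with 10 N. That is exactly 12 mm high, so K3 is a misfit and goes to the tray.

Request:
{"op": "play_rows", "data": {
  "deltas": [0.2, 0, 0, -0.1, 0, 0.2, 0, 0, -0.4, 0, 0.2, 0, 0, -0.6, 0, 0.2, 0, 0, -0.4, 0, 0.2, 0.5, -0.3, 0, 0, 0.2, 0.8, -0.5, 0, 0, 0.2, 0.8, -0.5, 0, 0, 0.2, 0.7, -0.5, 0, 0, 0.2, 0.4, -0.3, 0, 0, 0.2, 0, 0, 0, 0]
}}

```text
clock: 11.42
eef_pos: [0.4991, 0.2246, 0.1287]
tool_rot: [0.739, 0.674, 0.006, 0.001]
ft_force: [-0.1, 0.0, -0.3]
grip_width: 0.0347
```

```bash
python3 -c "
from h import *
go((.498,.218,.05))"
```

```text
t 11.43 p [0.4991 0.2246 0.1287] yaw 84.7 tilt 0.0125 w 0.0347 F [-0.1  0.  -0.3]
-> (0.498, 0.218, 0.05) units [-0.122 -0.022  1.31 ]
```

Request:
{"op": "play_rows", "data": {
  "deltas": [0.2, -0.12, -0.02, 0.4, 0, 0.2, 0, 0, 0.5, 0, 0.2, 0, 0, 0.5, 0, 0.2, 0, 0, 0.35, 0, 0.2, 0, 0, 0, 0]
}}

```text
clock: 12.05
eef_pos: [0.5035, 0.2152, 0.0224]
tool_rot: [0.74, 0.672, 0.009, 0.003]
ft_force: [-0.2, 0.6, -0.4]
grip_width: 0.0348
```

```bash
python3 -c "
from h import *
go((.498,.218,.0118))"
```

```text
t 12.05 p [0.5035 0.2152 0.0224] yaw 84.5 tilt 0.0184 w 0.0348 F [-0.2  0.6 -0.4]
-> (0.498, 0.218, 0.0118) units [ 0.036 -0.099  0.176]
```

Request:
{"op": "play_rows", "data": {
  "deltas": [0.2, 0, -0.08, 0.08, 0, 0.2, 0, 0, 0.06, 0, 0.2, 0, 0, 0.03, 0, 0.2, 0, 0, 0, 0]
}}

```text
clock: 12.55
eef_pos: [0.5015, 0.2157, 0.0146]
tool_rot: [0.741, 0.672, 0.011, 0.005]
ft_force: [-0.7, -0.6, -1.7]
grip_width: 0.0349
```

Request:
{"op": "play_rows", "data": {
  "deltas": [0.2, 0, 0, 0.04, 0, 0.2, 0, 0, 0.03, 0]
}}

```text
clock: 12.8
eef_pos: [0.5022, 0.216, 0.0114]
tool_rot: [0.741, 0.672, 0.012, 0.005]
ft_force: [-3.6, -1.7, 11.5]
grip_width: 0.0351
```

Request:
{"op": "play_rows", "data": {
  "deltas": [0.6, 0, 0, 0, 0, 0.6, 0, 0, 0, 0, 0.6, 0, 0, -0.3, 0, 0.6, 0, 0, -0.6, 0, 0.6, 0, 0, -0.6, 0, 0.6, 0, 0, -0.5, 0]
}}

```text
clock: 13.55
eef_pos: [0.4973, 0.2143, 0.1314]
tool_rot: [0.741, 0.672, 0.009, 0.004]
ft_force: [1.3, 0.1, 0.0]
grip_width: 0.051
```

```bash
python3 -c "
from h import *
go((.50,-.08,.13),(.486,-.1842,.13))"
```

```text
t 13.55 p [0.4973 0.2143 0.1314] yaw 84.4 tilt 0.0191 w 0.0510 F [1.3 0.1 0. ]
-> (0.5, -0.08, 0.13) units [-4.877  0.522 -0.005]
-> (0.486, -0.1842, 0.13) units [-1.751 -0.063 -0.015]
```

Request:
{"op": "play_rows", "data": {
  "deltas": [0.65, -0.5, 0.03, 0, 0, 0.65, -0.8, 0.05, 0, 0, 0.65, -0.8, 0.05, 0, 0, 0.65, -0.8, 0.05, 0, 0, 0.65, -0.8, 0.05, 0, 0, 0.65, -0.8, 0.05, 0, 0, 0.65, -0.8, 0.05, 0, 0, 0.65, -0.7, 0.05, 0, 0, 0.65, -0.5, 0.03, 0, 0, 0.65, -0.1, 0, 0, 0, 0.65, 0, 0, 0, 0]
}}

```text
clock: 14.92
eef_pos: [0.4883, -0.192, 0.1319]
tool_rot: [0.74, 0.673, 0.015, 0.007]
ft_force: [0.5, 0.9, -0.0]
grip_width: 0.0557
```

```bash
python3 -c "
from h import *
c=cam('wrist'); p=proj(c,(.485,-.185,.044)); print(p); a=blob(c,*p,32,.044,100); print(a)
go((a[0],a[1]-.002,.008))"
```

```text
[324.34946104 201.86421763]
blob 326.2 205.8 [36.1 52.3] 1257.5
[ 0.48804411 -0.18394241  0.044     ]
t 14.97 p [ 0.4883 -0.1917  0.1319] yaw 84.6 tilt 0.0333 w 0.0554 F [ 0.2  0.1 -0.1]
-> (np.float64(0.48804411400579606), np.float64(-0.18594241217441768), 0.008) units [ 0.069 -0.077  2.065]
```

Request:
{"op": "play_rows", "data": {
  "deltas": [0.65, 0.04, -0.05, 0.4, 0, 0.65, 0, 0, 0.4, 0, 0.65, 0, 0, 0.3, 0, 0.65, 0, 0, 0, 0]
}}

```text
clock: 15.48
eef_pos: [0.4889, -0.1828, 0.0652]
tool_rot: [0.737, 0.676, 0.016, 0.007]
ft_force: [-0.4, -0.0, 0.7]
grip_width: 0.0554
```

```bash
cat >> h.py <<'E'
_g=go
def go(*T):
    _g(*T); print('toolz xy',Ro.from_quat(bot.get_obs()['tool_rot']).as_matrix()[:2,2].round(4))
E
python3 -c "
from h import *
c=cam('wrist'); p=proj(c,(.485,-.185,.044)); print(p); cv2.imwrite('pics/w5.png',c['color'])
go((.4865,-.186,.008))"
```

```text
[310.24920635 241.15077185]
t 15.53 p [ 0.4897 -0.1831  0.0661] yaw 85.1 tilt 0.0366 w 0.0556 F [ 0.6  0.  -1.2]
-> (0.4865, -0.186, 0.008) units [-0.065 -0.081  0.965]
toolz xy [0.0351 0.0103]
```

View pics/w5.png

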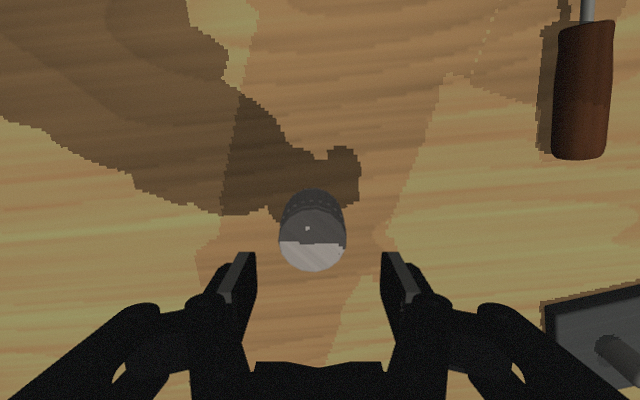

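K2's top is at about (313,240), where it was predicted. I'll go down and grip.

Request:
{"op": "play_rows", "data": {
  "deltas": [0.65, -0.06, -0.09, 0.35, 0, 0.65, 0, 0, 0.35, 0, 0.65, 0, 0, 0.2, 0, 0.65, 0, 0, 0, 0, 0.65, 0, 0, 0, 0]
}}

```text
clock: 16.15
eef_pos: [0.4909, -0.1851, 0.0162]
tool_rot: [0.735, 0.678, 0.019, 0.012]
ft_force: [0.0, 1.4, 0.0]
grip_width: 0.0557
```

```bash
python3 -c "
from h import *
go((.4855,-.186,.0075))"
```

```text
t 16.15 p [ 0.4909 -0.1851  0.0162] yaw 85.3 tilt 0.0452 w 0.0557 F [0.  1.4 0. ]
-> (0.4855, -0.186, 0.0075) units [-0.024 -0.096  0.141]
toolz xy [0.0446 0.0071]
```

Request:
{"op": "play_rows", "data": {
  "deltas": [0.65, 0, -0.1, 0.14, 0, 0.65, 0, 0, 0, 0, 0.2, 0, 0, 0, 0, 0.2, 0, 0, 0, 0, 0.2, 0, 0, 0, 0]
}}

```text
clock: 16.77
eef_pos: [0.4859, -0.185, 0.0086]
tool_rot: [0.735, 0.677, 0.019, 0.014]
ft_force: [-0.5, 0.8, -1.7]
grip_width: 0.0339
```

```bash
python3 -c "
from h import *
go((.4855,-.186,.0075))
c=cam('wrist'); held(c)"
```

```text
t 16.77 p [ 0.4859 -0.185   0.0086] yaw 85.3 tilt 0.0475 w 0.0339 F [-0.5  0.8 -1.7]
-> (0.4855, -0.186, 0.0075) units [-0.017 -0.006  0.017]
toolz xy [0.0471 0.0062]
held ((318.1207580566406, 311.7454528808594), (79.91368103027344, 93.42127990722656), 89.10763549804688) (272, 272, 93, 81)
```

```bash
python3 -c "
from h import *
c=cam('wrist'); p=bot.get_obs()['eef_pos']; k=onz(c,318.1,311.7,.044); print(k-p)
t=np.array([.606,.0175,0])+[-.0042,.0021,0]-(k-p); go((p[0],p[1],.12),(t[0],t[1],.12))"
```

```text
[-0.00191     0.00105685  0.03547233]
t 16.88 p [ 0.4859 -0.185   0.0085] yaw 85.3 tilt 0.0474 w 0.0340 F [-1.2  0.7  0.4]
-> (np.float64(0.48590387799334867), np.float64(-0.18499051815023054), 0.12) units [ 0.018  0.086 -1.856]
-> (np.float64(0.6037099969822439), np.float64(0.01854315028836936), 0.12) units [3.541 1.678 0.113]
toolz xy [0.047  0.0061]
```

Request:
{"op": "play_rows", "data": {
  "deltas": [0.2, 0, 0.02, -0.3, 0, 0.2, 0, 0.02, -0.5, 0, 0.2, 0, 0.02, -0.5, 0, 0.2, 0, 0.02, -0.4, 0, 0.2, 0.4, 0.2, 0, 0, 0.2, 0.7, 0.35, 0, 0, 0.2, 0.7, 0.35, 0, 0, 0.2, 0.7, 0.35, 0, 0, 0.2, 0.6, 0.3, 0.05, 0, 0.2, 0.3, 0.15, 0, 0, 0.2, 0, 0, 0, 0]
}}

```text
clock: 18.25
eef_pos: [0.6064, 0.0142, 0.116]
tool_rot: [0.736, 0.676, 0.018, 0.012]
ft_force: [-0.3, -0.1, -1.4]
grip_width: 0.0341
```

```bash
python3 -c "
from h import *
go((.604,.018,.058))
c=cam('wrist'); held(c)"
```

```text
t 18.25 p [0.6064 0.0142 0.116 ] yaw 85.2 tilt 0.0439 w 0.0341 F [-0.3 -0.1 -1.4]
-> (0.604, 0.018, 0.058) units [ 0.05  -0.086  0.964]
toolz xy [0.0434 0.0069]
held ((318.11358642578125, 311.8518371582031), (79.66910552978516, 93.16609954833984), 89.09850311279297) (272, 272, 93, 81)
```

Request:
{"op": "play_rows", "data": {
  "deltas": [0.2, 0.04, -0.07, 0.3, 0, 0.2, 0, 0, 0.4, 0, 0.2, 0, 0, 0.2, 0, 0.2, 0, 0, 0, 0]
}}

```text
clock: 18.8
eef_pos: [0.6016, 0.0107, 0.0612]
tool_rot: [0.739, 0.673, 0.017, 0.012]
ft_force: [-0.1, -0.2, -0.2]
grip_width: 0.034
```

```bash
python3 -c "
from h import *
go((.6038,.018,.053))"
```

```text
t 18.80 p [0.6016 0.0107 0.0612] yaw 84.7 tilt 0.0413 w 0.0340 F [-0.1 -0.2 -0.2]
-> (0.6038, 0.018, 0.053) units [0.124 0.02  0.138]
toolz xy [0.041  0.0044]
```

Request:
{"op": "play_rows", "data": {
  "deltas": [0.2, 0.13, 0.03, 0.04, 0, 0.2, 0, 0, 0.04, 0, 0.2, 0, 0, 0, 0]
}}

```text
clock: 19.18
eef_pos: [0.6059, 0.0181, 0.0585]
tool_rot: [0.739, 0.673, 0.018, 0.013]
ft_force: [-0.5, 0.1, -1.0]
grip_width: 0.0342
```

```bash
python3 -c "
from h import *
go((.6038,.018,.049))"
```

```text
t 19.18 p [0.6059 0.0181 0.0585] yaw 84.6 tilt 0.0448 w 0.0342 F [-0.5  0.1 -1. ]
-> (0.6038, 0.018, 0.049) units [-0.006 -0.041  0.156]
toolz xy [0.0446 0.0044]
```

Request:
{"op": "play_rows", "data": {
  "deltas": [0.2, 0, -0.04, 0.06, 0, 0.2, 0, 0, 0.05, 0, 0.2, 0, 0, 0.05, 0]
}}

```text
clock: 19.55
eef_pos: [0.6043, 0.0186, 0.049]
tool_rot: [0.739, 0.673, 0.019, 0.014]
ft_force: [0.3, 0.9, -0.4]
grip_width: 0.034
```

Request:
{"op": "play_rows", "data": {
  "deltas": [0.2, 0, 0, 0.05, 0, 0.2, 0, 0, 0.05, 0]
}}

```text
clock: 19.8
eef_pos: [0.6032, 0.0186, 0.0431]
tool_rot: [0.739, 0.673, 0.018, 0.013]
ft_force: [-2.8, 1.5, -0.0]
grip_width: 0.0346
```

Past the tip and sliding.

Request:
{"op": "play_rows", "data": {
  "deltas": [0.2, 0, 0, 0.05, 0, 0.2, 0, 0, 0.05, 0, 0.2, 0, 0, 0.03, 0]
}}

```text
clock: 20.18
eef_pos: [0.6031, 0.0186, 0.0341]
tool_rot: [0.739, 0.673, 0.017, 0.013]
ft_force: [-1.2, -0.0, 0.6]
grip_width: 0.0342
```

Request:
{"op": "play_rows", "data": {
  "deltas": [0.2, 0, 0, 0.04, 0, 0.2, 0, 0, 0.03, 0]
}}

```text
clock: 20.42
eef_pos: [0.6032, 0.0186, 0.0295]
tool_rot: [0.739, 0.673, 0.017, 0.013]
ft_force: [-2.2, -1.1, 0.1]
grip_width: 0.0343
```

It has passed the 12 mm stop, so K2 looks like the right one.

Request:
{"op": "play_rows", "data": {
  "deltas": [0.2, 0, 0, 0.05, 0, 0.2, 0, 0, 0.03, 0, 0.2, 0, 0, 0.03, 0]
}}

```text
clock: 20.8
eef_pos: [0.6032, 0.0186, 0.0225]
tool_rot: [0.739, 0.673, 0.017, 0.012]
ft_force: [-7.4, -0.2, 15.3]
grip_width: 0.0343
```

Request:
{"op": "play_rows", "data": {
  "deltas": [0.2, 0, 0, 0.03, 0]
}}

```text
clock: 20.92
eef_pos: [0.6032, 0.0186, 0.0225]
tool_rot: [0.739, 0.673, 0.017, 0.013]
ft_force: [-9.3, -0.6, 19.6]
grip_width: 0.034
```

Home at z 22.5 mm, as predicted. I'll release, lift, and go for K1.

Request:
{"op": "play_rows", "data": {
  "deltas": [0.65, 0, 0, 0, 0, 0.65, 0, 0, 0, 0, 0.65, 0, 0.01, -0.3, 0, 0.65, 0, 0.02, -0.5, 0, 0.65, 0, 0.02, -0.5, 0, 0.65, 0, 0.02, -0.3, 0, 0.65, -0.4, 0, -0.1, 0, 0.65, -0.8, 0, 0, 0, 0.65, -0.8, 0, 0, 0, 0.65, -0.8, 0, 0, 0, 0.65, -0.8, 0, 0, 0, 0.65, -0.6, 0, 0, 0]
}}

```text
clock: 22.42
eef_pos: [0.5873, -0.2377, 0.1265]
tool_rot: [0.737, 0.676, 0.022, 0.018]
ft_force: [0.5, 0.6, -0.4]
grip_width: 0.0551
```

```bash
python3 -c "
from h import *
go((.6255,-.264,.12))
c=cam('top'); cv2.imwrite('pics/t2.png',cv2.resize(c['color'][90:290,150:480],None,fx=2,fy=2))"
```

```text
t 22.43 p [ 0.5873 -0.2377  0.1265] yaw 85.1 tilt 0.0569 w 0.0551 F [ 0.5  0.6 -0.4]
-> (0.6255, -0.264, 0.12) units [-0.383  0.665  0.144]
toolz xy [0.0568 0.0031]
```

View pics/t2.png

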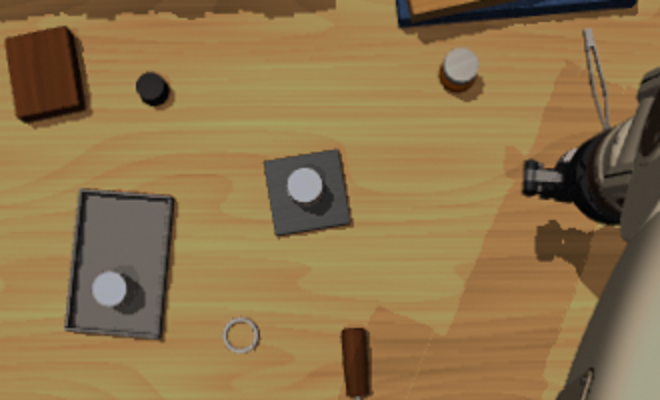

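K2 sits on the pin at crop (305,185) and K3 stands in the tray at (110,288). The bystanders are unmoved. Next is K1.

Request:
{"op": "play_rows", "data": {
  "deltas": [0.65, -0.2, 0.35, 0.1, 0, 0.65, -0.18, 0.35, 0.2, 0, 0.65, 0, 0, 0.4, 0, 0.65, 0, 0, 0.3, 0, 0.65, 0, 0, 0, 0]
}}

```text
clock: 23.1
eef_pos: [0.6325, -0.2733, 0.0666]
tool_rot: [0.74, 0.672, 0.021, 0.021]
ft_force: [-0.7, 0.2, 0.1]
grip_width: 0.0557
```

```bash
python3 -c "
from h import *
go((.6255,-.2645,.0085))
c=cam('wrist'); p=proj(c,(.6255,-.263,.044)); print(p); cv2.imwrite('pics/w6.png',c['color'][100:,100:540])"
```

```text
t 23.10 p [ 0.6325 -0.2733  0.0666] yaw 84.5 tilt 0.0605 w 0.0557 F [-0.7  0.2  0.1]
-> (0.6255, -0.2645, 0.0085) units [ 0.131 -0.189  0.959]
toolz xy [ 0.0604 -0.0026]
[334.12261061 231.51471045]
```

View pics/w6.png

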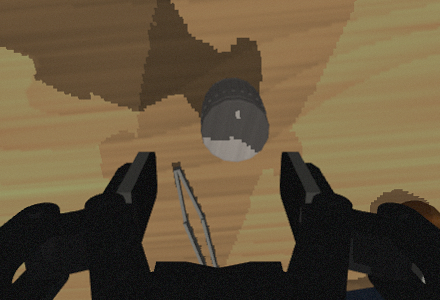

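K1's top is at full-image (335,229), as predicted. The tweezers tip is beyond the finger on the +x side, so the path is clear.

Request:
{"op": "play_rows", "data": {
  "deltas": [0.65, 0.13, -0.13, 0, 0, 0.65, 0, -0.03, 0.35, 0, 0.65, 0, -0.03, 0.35, 0, 0.65, 0, 0, 0.15, 0, 0.65, 0, 0, 0, 0]
}}

```text
clock: 23.78
eef_pos: [0.6279, -0.2635, 0.0217]
tool_rot: [0.739, 0.673, 0.024, 0.026]
ft_force: [1.0, -0.4, -0.4]
grip_width: 0.0554
```

```bash
python3 -c "
from h import *
go((.6255,-.2645,.0085))"
```

```text
t 23.77 p [ 0.6279 -0.2635  0.0217] yaw 84.6 tilt 0.0712 w 0.0554 F [ 1.  -0.4 -0.4]
-> (0.6255, -0.2645, 0.0085) units [-0.021 -0.053  0.216]
toolz xy [ 0.0708 -0.0065]
```

Request:
{"op": "play_rows", "data": {
  "deltas": [0.65, -0.02, -0.05, 0.17, 0, 0.65, 0, 0, 0.02, 0, 0.2, 0, 0, 0, 0, 0.2, 0, 0, 0, 0, 0.2, 0, 0, 0, 0]
}}

```text
clock: 24.4
eef_pos: [0.627, -0.2652, 0.0122]
tool_rot: [0.739, 0.673, 0.025, 0.028]
ft_force: [-0.1, 0.4, -1.6]
grip_width: 0.0344
```

```bash
python3 -c "
from h import *
c=cam('wrist'); cs=held(c); (x,y),_,_=cv2.fitEllipse(cs); p=bot.get_obs()['eef_pos']; print('off',onz(c,x,y,.044)-p)
go((p[0],p[1],.115),(.604,.0186,.115))"
```

```text
held ((318.2213134765625, 305.9814147949219), (76.28775787353516, 91.16392517089844), 90.1507797241211) (272, 268, 93, 78)
off [-0.00267451  0.0016122   0.03183839]
t 24.45 p [ 0.627  -0.2652  0.0122] yaw 84.6 tilt 0.0753 w 0.0348 F [ 0.9  0.  -1.1]
-> (np.float64(0.6269764985162907), np.float64(-0.26522679360311135), 0.115) units [-0.002  0.129 -1.709]
-> (0.604, 0.0186, 0.115) units [ 4.674 -0.822 -0.067]
toolz xy [ 0.0747 -0.0082]
```

K3 was a misfit and K2 went home, so K1 is the other misfit. It goes straight to the tray.

Request:
{"op": "play_rows", "data": {
  "deltas": [0.2, 0, 0.02, -0.3, 0, 0.2, 0, 0.04, -0.6, 0, 0.2, 0, 0.04, -0.7, 0, 0.2, 0, 0.04, -0.5, 0, 0.2, 0.5, -0.1, 0, 0, 0.2, 0.9, -0.2, 0, 0, 0.2, 0.9, -0.2, 0, 0, 0.2, 0.9, -0.2, 0, 0, 0.2, 0.9, -0.2, 0, 0, 0.2, 0.9, -0.2, 0, 0, 0.2, 0.9, -0.2, 0, 0, 0.2, 0.9, -0.2, 0, 0]
}}

```text
clock: 25.95
eef_pos: [0.5798, 0.1565, 0.1511]
tool_rot: [0.742, 0.669, 0.032, 0.036]
ft_force: [0.5, 0.3, -0.7]
grip_width: 0.0347
```

```bash
python3 -c "
from h import *
go((.569,.211,.12),(.569,.211,.03))"
```

```text
t 25.95 p [0.5798 0.1565 0.1511] yaw 84.1 tilt 0.0965 w 0.0347 F [ 0.5  0.3 -0.7]
-> (0.569, 0.211, 0.12) units [ 0.885 -0.321  0.49 ]
-> (0.569, 0.211, 0.03) units [ 1.000e-03 -1.440e-01  1.493e+00]
toolz xy [ 0.0958 -0.0104]
```

Request:
{"op": "play_rows", "data": {
  "deltas": [0.2, 0.4, -0.16, 0.1, 0, 0.2, 0.3, -0.16, 0.2, 0, 0.2, 0.1, -0.02, 0.2, 0, 0.2, 0, -0.04, 0.4, 0, 0.2, 0, -0.04, 0.4, 0, 0.2, 0, -0.04, 0.3, 0, 0.2, 0, 0, 0, 0]
}}

```text
clock: 26.82
eef_pos: [0.5698, 0.2118, 0.0578]
tool_rot: [0.74, 0.671, 0.037, 0.038]
ft_force: [0.2, -0.7, -1.2]
grip_width: 0.0344
```

```bash
python3 -c "
from h import *
go((.569,.211,.0175))"
```

```text
t 26.82 p [0.5698 0.2118 0.0578] yaw 84.4 tilt 0.1071 w 0.0344 F [ 0.2 -0.7 -1.2]
-> (0.569, 0.211, 0.0175) units [-0.017 -0.084  0.667]
toolz xy [ 0.1067 -0.0067]
```

Request:
{"op": "play_rows", "data": {
  "deltas": [0.2, 0, -0.03, 0.3, 0, 0.2, 0, -0.03, 0.22, 0, 0.2, 0, -0.01, 0.08, 0, 0.2, 0, 0, 0, 0]
}}

```text
clock: 27.32
eef_pos: [0.5733, 0.2113, 0.0246]
tool_rot: [0.741, 0.669, 0.04, 0.04]
ft_force: [-0.5, 0.2, -1.4]
grip_width: 0.0347
```

Request:
{"op": "play_rows", "data": {
  "deltas": [0.2, 0, -0.03, 0.06, 0, 0.2, 0, -0.01, 0.05, 0, 0.2, 0, 0, 0.04, 0]
}}

```text
clock: 27.7
eef_pos: [0.573, 0.2121, 0.0166]
tool_rot: [0.741, 0.669, 0.042, 0.04]
ft_force: [0.7, 0.4, 3.1]
grip_width: 0.0349
```

Contact with the floor (3 N). I'll release slowly and lift along the world vertical.

Request:
{"op": "play_rows", "data": {
  "deltas": [0.5, 0, 0, 0, 0, 0.6, 0, 0, 0, 0, 0.6, 0, 0, 0, 0, 0.6, 0, 0.01, -0.15, 0, 0.6, 0, 0.04, -0.4, 0, 0.6, 0, 0.06, -0.6, 0, 0.6, 0, 0.06, -0.6, 0, 0.6, 0, 0, 0, 0]
}}

```text
clock: 28.7
eef_pos: [0.5716, 0.2118, 0.1282]
tool_rot: [0.741, 0.669, 0.043, 0.041]
ft_force: [-0.0, 0.5, 0.1]
grip_width: 0.0516
```

Request:
{"op": "play_rows", "data": {
  "deltas": [0.6, 0.3, -0.3, -0.5, 0, 0.6, 0.5, -0.5, -0.6, 0, 0.6, 0.5, -0.5, -0.4, 0, 0.6, 0.3, -0.3, 0, 0, 0.6, 0, 0, 0, 0]
}}

```text
clock: 29.32
eef_pos: [0.4721, 0.319, 0.208]
tool_rot: [0.741, 0.669, 0.042, 0.04]
ft_force: [0.1, 0.3, -0.4]
grip_width: 0.0515
```

```bash
python3 -c "
from h import *
go()
c=cam('top'); s=cam('scene')
A=cv2.resize(c['color'][90:290,150:480],(396,240)); B=cv2.resize(s['color'][150:300,290:500],(396,283))
o=np.zeros((300,800,3),np.uint8);o[:240,:396]=A;o[:283,404:]=B;cv2.imwrite('pics/f.png',o)
a=blob(c,302,182,14,.058,150);print(a)"
```

```text
t 29.32 p [0.4721 0.319  0.208 ] yaw 84.1 tilt 0.1160 w 0.0515 F [ 0.1  0.3 -0.4]
toolz xy [ 0.1156 -0.0039]
blob 301.9 182.1 [15.8 16.1] 197.5
[0.60464856 0.02006164 0.058     ]
```

View pics/f.png

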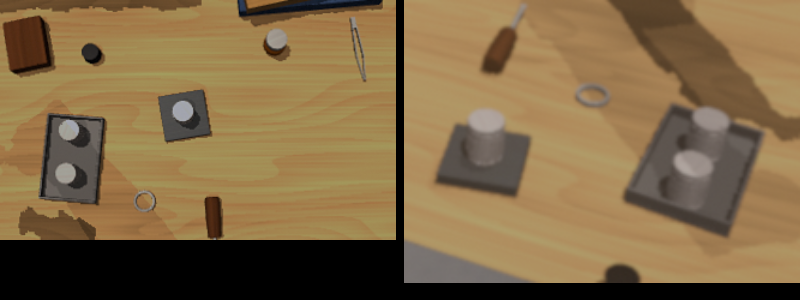

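The final views show one shell seated on the gauge, at (183,110) in the top crop. Both misfits stand in the tray at (69,130) and (66,173), the bystanders are in place, and the robot is clear.

```bash
python3 -c "
from workcell import ticket
print(ticket.job_done())"
```

```text
the job is handed in; nothing more can be done
None
```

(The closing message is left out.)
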